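Show the side marker to the inspection camera

TASK

Fit the loose tubular handle fully home over the upright spigot on the mirror's crank, then use it to swing the sprung mirror until the round marker on the clamped workpiece is reflected into the middle of the inspection camera's picture. Finish still gripping the handle and holding the mirror at that angle against its spring: do not let go. Touch the mirror and its crank only through the handle, and leave the other things on the bench where they are.

Things in the scene. Friction and masses are not known exactly. Their poses are not given: they have to be found in the camera images.
- station: Fixed inspection station: grey round base 100 mm across with a turning mirror, and a bar out to a white box camera with black lens. Origin on the mirror's vertical turning axis, at bench height; z up. The camera stands at +30 deg from the station's +x (anticlockwise from above), lens front 108 mm from the axis, aimed level at the axis 90 mm above the bench. Top 118 mm. Place and yaw vary.
- mirror: Upright mirror (glass 50 mm wide, 56 mm high, centre 90 mm above the bench, black backing plate 56 mm wide) with its crank. Origin on the turning axis at bench height; +x is the normal of the reflecting face, which contains the axis. At the rest stop +x points to -60 deg in the station's frame; it turns anticlockwise from above, up to 1.35 rad; 0.45 to 1.0 rad is needed. A spring returns it.
- spigot (a point): Centre of the foot of the steel spigot, upright on the outer end of the mirror's crank, on a 26 mm round flat seat 50 mm above the bench, 95 mm from the turning axis at 197 deg from the mirror's +x. Spigot 12 mm diameter, 36 mm high, top 6 mm tapering to 6 mm diameter. Moves with the mirror; the spring pushes back with 2 to 5 N here.
- sight: Not an object: the camera's line of sight after reflection in the mirror. Origin on the turning axis 90 mm above the bench; +x runs level along the reflected line, away from the mirror. In the station's frame it points to -150 deg + twice the mirror's angle from rest. The marker is in the middle of the camera's picture when it lies on this +x line.
- part: Clamped workpiece, fixed to the bench: aluminium block 36 x 50 mm, 115 mm high, on a dark steel foot 50 x 70 mm and 25 mm high, with a dark stud on top to 127 mm. Origin at the centre of its underside; its marked face looks to its own -x, roughly towards the mirror. Its place and yaw vary.
- marker (a point): Centre of the round bull's-eye marker (22 mm across, white rim, black, white centre) on the workpiece's marked face, 90 mm above the bench (18 mm to -x of the workpiece's origin).
- sleeve: The loose handle: plain aluminium tube standing upright on the bench, 26 mm outside diameter, 15 mm through bore, 70 mm long, 40 to 85 g, ends alike. Origin at the centre of its lower end; z along the tube. Turns freely on the spigot. Its place varies and is swapped with those of the plug gauge and the jar.
- plug: Bystander: solid steel plug gauge, 30 mm diameter, 55 mm high, with a 16 mm neck; upright. Origin at its underside.
- jar: Bystander: small closed white jar with black cap, 44 mm diameter, 60 mm high. Origin at its underside.
- gaugebox: Bystander: closed wooden box 60 x 40 x 28 mm. Origin at its underside.
- driver: Bystander: screwdriver, 180 mm long, lying. Origin along the tool, at bench height.
- mug: Bystander: white mug, 76 mm across, 90 mm high. Origin at its underside.
- cell: Bystander: upright battery cell, a solid grey cylinder 21 mm diameter, 70 mm high. Origin at its underside.
Mind the look-alikes: they are no part of the job. Of the things like the part, leave any that is purple; of the rest the smaller one is meant.

How it is judged:
By the outcome, as a careful person would: the job done as asked, in the order asked, and still so for the second after the job is handed in, while the arm keeps its last pose, push and grip.
It also fails if it takes over 51 s, if anything falls off the work surface, if the arm or the gripper's body presses on something with over 40 N, if the wrist force passes 120 N, or if a joint passes its speed limit or range.

ROBOT

A 6-joint arm with a two-finger parallel gripper is mounted at the origin on the work surface. World frame = base frame: x ahead of the robot, y to its left, z up, the work surface at z = 0. Lengths are in mm, angles in rad, forces in N, time in s.
With the tool pointing down it reaches from about 350 to 775 mm from the base axis. Payload 7.3 kg.
Tool frame: the origin (TCP) lies midway between the tips of the shut fingers; the grasp point (between the pads) lies 19 mm behind it (bot.hold_point_z is the distance from the TCP to the grasp point, in mm); z points along the fingers, y is the direction in which the jaws open and shut (so a half turn about z gives the same grasp; the last joint's range is limited). The gripper opens to 92 mm and grips with 3 to 60 N. Pads are 19 mm wide; open, the fingers measure 130 mm over their backs; the gripper's body (75 mm by 190 mm) begins 47 mm behind the grasp point.
Start: joints at [-1.484, 0.342, 1.524, -0, 1.275, -0.146], TCP at [121.141, -510.854, 201.441] pointing down, gripper open.
Joint ranges: [-2.53, 2.53], [-0.77, 2.02], [0.04, 2.7], [-1, 4.14], [0.28, 2.66], [-3.11, 3.11]. Speed limits (rad/s): [2.57, 2.57, 3.14, 3.14, 3.14, 3.14].

INTERFACE

Orientations are given as [roll, pitch, yaw] about the fixed x, y, z axes, in that order (R = Rz(yaw) Ry(pitch) Rx(roll)).
In Python, from plant import bot gives the robot as it stands.
- The arm moves only by the tool servo_tool, never from a script. Its argument "series" is a list of rows, each a list of 5 numbers: the opening, from 0 (shut) to 1 (fully open), then the shift along the tool's x, y, z each as a share of 50 mm, from -1 to 1, then the turn about the tool's z as a share of 90 degrees, from -1 to 1. In form: [[gripper, tx, ty, tz, spin], ...]. A call has 1 to 20 rows; each row shifts and turns the commanded pose from where the row before left it, along the tool's axes as they then stand; what a row does not reach is not made up. A row lasts 1/8 s, in which the tool goes at most 62.5 mm and 10.7 degrees, less where a joint would pass 70% of its speed; a pose out of reach is approached as far as the arm can. A call with a number of a shift or a turn outside -1 to 1 is refused whole. A call with a gripper value outside its range is refused whole. The fingers move at their own pace and stop on an object; the grip force is fixed at half the most. Time passes only in rows, so rows that do not move let the fingers close. It gives the time, the measured TCP pose, the force and the opening at its end, in the units of the state.
- bot.get_obs(): the state, without advancing time (a new reading comes with each control period).
- bot.capture(name): name is "scene" or "top" or "wrist"; returns the picture (400x640x3 uint8, red, green, blue); there is no depth.
- bot.camera_model(name): a dict with "mtx" (3x3 intrinsics, pixels), "world_from_camera" (4x4, takes a point from camera to world coordinates). Camera axes: x right, y up, looking along -z (the intrinsics and any distortion apply to the point x, -y, -z); pixel columns grow to the right and rows downward; lengths in mm; the calibration is good to about 2 mm. A picture is of the moment at which its call begins: read the wrist's pose just before it. camera_model takes no time and is no camera call; for the wrist camera it gives the pose at the moment of the call.
- bot.close_job(): hands the job in, once; it reports no verdict.
Trained networks look in the newest picture that a camera, given by its name, has taken for a name from the list of things; names that differ only in an ending like _2 or _b are one class to them, and where a whole thing is asked for, a point or a joint stands for the part that bears it (a point fixed in the world has none). Each returns a list of dicts, best first, with "p" (0 to 1); they miss things now and then, are a little off and sometimes report something else, mostly with a low value. They report only what shows in the picture. A call takes as long as a camera call. They do not tell look-alikes from the thing itself.
- bot.outline_of(camera, label): "mask" (400x640 bool, what is visible of it).
- bot.pinpoint(camera, label): "point" ([x, y, z] in mm, in the coordinates of the camera as it stood for that picture, good to about 4 mm: a listed point, or the origin of a listed thing).
The state is a dict: "time": time; "joint_positions": joint angles; "dq": joint speeds; "tau": joint torques, N m; "tool_pos": TCP position; "tcp_rot": TCP orientation; "contact_force": force on the tool from outside, world axes, zero at the start; "moment": the same for the moment, N m; "grip_width": finger opening in mm.
Only numpy, scipy, OpenCV 4.12 (cv2) and the standard library are available. Lean on these libraries where they do the work, as an engineer would, in place of code of your own. Each camera call takes 0.05 s, during which the arm holds its last target.

## Working session

There is one attempt and no reset: what is moved stays moved. The work goes in short steps, Python scripts to look and compute and a tool call to move; the robot and the scene stay as the last step left them, time stands still between calls to the robot, and variables do not carry over. Pictures are saved under pics/ and viewed, and the job is handed in when it is done.

Besides the shell and the picture viewer there is one more tool, called after ">>>" as name([rows], argument=value, ...), one row to a line, values as JSON. servo_tool: Moves the arm, as the interface text tells. Shift numbers are shares of 50 mm and turn numbers shares of 90 degrees, none past 1 either way. Its arguments: {"type":"object","properties":{"series":{"type":"array"}},"required":["series"]}

```bash
mkdir -p pics; ls
cat > h.py <<'E'
import numpy as np, cv2
from plant import bot
def snap(c,n):
    im=bot.capture(c); cv2.imwrite(f'pics/{n}.png',im[:,:,::-1]); return im
def pin(c,l):
    M=np.array(bot.camera_model(c)['world_from_camera'])
    return [(round(d['p'],2),np.round((M@np.r_[d['point'],1])[:3],1).tolist()) for d in bot.pinpoint(c,l)]
E
python3 - <<'E'
from h import *
o=bot.get_obs(); print(o)
for c in ['scene','top']:
    snap(c,c+'0'); m=bot.camera_model(c); print(c,np.round(m['mtx'],1).tolist(),np.round(m['world_from_camera'],3).tolist(),m.keys())
    for l in ['station','mirror','spigot','part','marker','sleeve','plug','cell']: print(l,pin(c,l))
print(bot.get_obs()['time'])
E
```

```text
pics
{'time': 0.0, 'joint_positions': array([-1.48399365e+00,  3.42738900e-01,  1.52501929e+00, -2.22121392e-05,
        1.27539312e+00, -1.45973518e-01]), 'dq': array([ 2.41075102e-04, -7.65077250e-04, -2.55258073e-03,  1.22194906e-04,
       -5.39730671e-05,  6.34544507e-05]), 'tau': array([ 4.20894594e-04, -4.31240952e+01, -2.44216257e+01,  7.18799606e-02,
        5.60735771e-02, -1.18567600e-04]), 'tool_pos': array([ 121.09570404, -510.38394662,  200.73580479]), 'tcp_rot': array([-3.14004748e+00, -2.05701564e-04,  2.32782515e-01]), 'contact_force': array([-0.23291704,  0.48593319, -0.20023521]), 'moment': array([ 0.02382892,  0.03341414, -0.01313009]), 'grip_width': 91.82437948930371}
scene [[433.2, 0.0, 319.7], [0.0, 433.2, 200.3], [0.0, 0.0, 1.0]] [[0.069, -0.649, 0.757, 1386.188], [0.998, 0.049, -0.048, -64.615], [-0.006, 0.759, 0.651, 771.853], [0.0, 0.0, 0.0, 1.0]] dict_keys(['mtx', 'world_from_camera'])
station [(0.77, [610.3, -3.2, 2.3]), (0.57, [615.7, -3.5, 0.6])]
mirror [(0.66, [616.8, -1.9, -0.6])]
spigot [(0.71, [552.6, 70.9, 45.3])]
part [(0.96, [703.3, -304.7, 4.1])
[... 304 characters left out ...]
.46, [556.9, 70.0, 47.4]), (0.18, [643.6, -465.5, -2.4])]
top [[444.6, 0.0, 322.6], [0.0, 444.6, 204.5], [0.0, 0.0, 1.0]] [[0.018, 0.989, -0.149, 357.099], [-1.0, 0.021, 0.022, -5.325], [0.025, 0.149, 0.989, 1476.329], [0.0, 0.0, 0.0, 1.0]] dict_keys(['mtx', 'world_from_camera'])
station [(0.61, [612.6, -0.2, 3.8])]
mirror [(0.9, [606.8, 0.1, 3.5])]
spigot [(0.87, [551.4, 70.8, 50.0])]
part [(0.98, [701.9, -308.5, -0.6]), (0.75, [804.8, -192.3, 4.4]), (0.62, [657.9, -178.2, -2.3])]
marker [(0.87, [807.8, -178.8, 86.5]), (0.7, [715.3, -287.0, 115.5]), (0.69, [670.8, -164.4, 91.8])]
sleeve [(0.39, [571.6, 357.3, 1.3])]
plug [(0.65, [615.3, -1.2, 3.4]), (0.48, [452.9, -357.0, 0.2])]
cell []
0.9
```

```bash
python3 -c "
import cv2
a=cv2.imread('pics/scene0.png');b=cv2.imread('pics/top0.png')
cv2.imwrite('pics/s1.png',cv2.resize(a,(800,500)));cv2.imwrite('pics/t1.png',cv2.resize(b,(800,500)))"
```

```text
(no output)
```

View pics/s1.png

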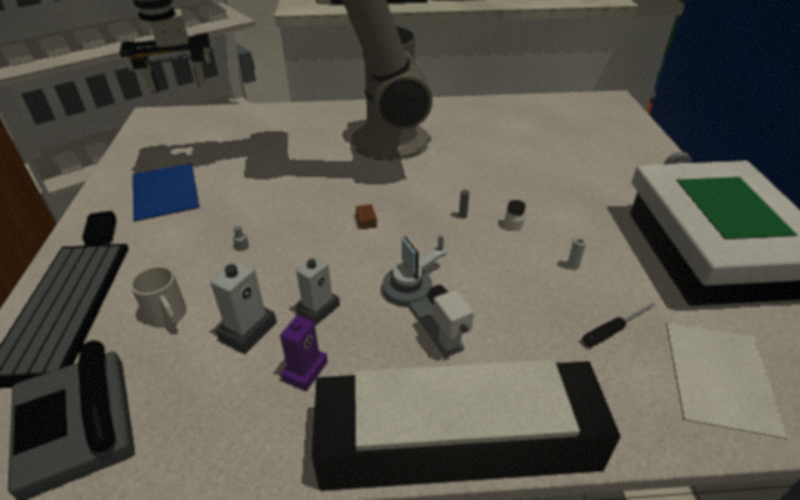

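View pics/t1.png

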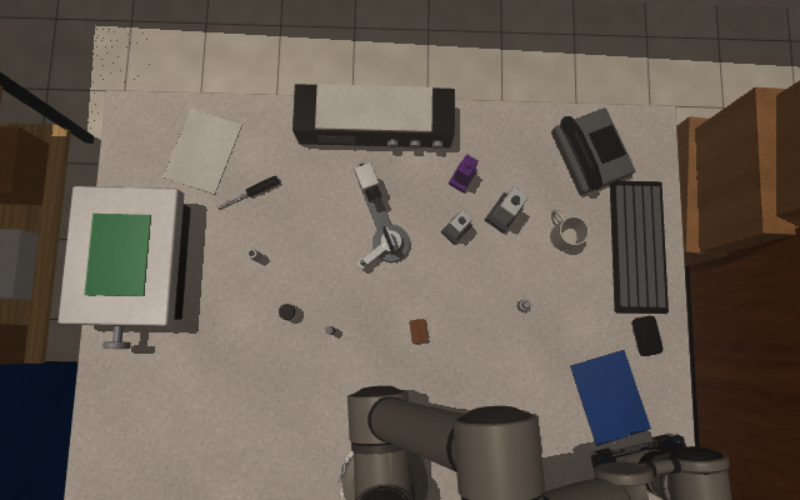

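```bash
cat >> h.py <<'E'
def plan(p,yaw=None,start=None,step=45.):
    o=bot.get_obs()
    p0=np.array(o['tool_pos']) if start is None else np.array(start[:3]); y0=o['tcp_rot'][2] if start is None else start[3]
    if yaw is None: yaw=y0
    d=np.array(p)-p0; x=np.array([np.cos(y0),np.sin(y0),0]); yv=np.array([np.sin(y0),-np.cos(y0),0])
    t=np.array([d@x,d@yv,-d[2]])
    print('from',np.round(p0,1),round(y0,4),'d tool mm',np.round(t,2),'share total',np.round(t/50,3),'spin share',round(-(yaw-y0)/(np.pi/2),4),'rows>=',int(np.ceil(np.linalg.norm(t)/step)))
E
python3 - <<'E'
from h import *
m=bot.camera_model('wrist'); M=np.array(m['world_from_camera']); print(np.round(M,3),m['mtx'])
plan([430,-150,300])
plan([430,40,300],start=[430,-150,300,.233])
E
```

```text
[[ 2.30000e-01  9.25000e-01  3.02000e-01  2.03209e+02]
 [-9.73000e-01  2.19000e-01  7.20000e-02 -4.91404e+02]
 [ 0.00000e+00 -3.11000e-01  9.51000e-01  3.83557e+02]
 [ 0.00000e+00  0.00000e+00  0.00000e+00  1.00000e+00]] [[317.47111025   0.         322.95005539]
 [  0.         317.47111025 202.31493662]
 [  0.           0.           1.        ]]
from [ 121.1 -510.9  201.5] 0.2328 d tool mm [ 383.78 -279.88  -98.53] share total [ 7.676 -5.598 -1.971] spin share -0.0 rows>= 11
from [ 430 -150  300] 0.233 d tool mm [  43.87 -184.87    0.  ] share total [ 0.877 -3.697  0.   ] spin share -0.0 rows>= 5
```

Run:
```python
from h import *
plan([590,-30,280])
```

```text
from [ 121.1 -510.9  201.5] 0.2328 d tool mm [ 567.15 -359.74  -78.53] share total [11.343 -7.195 -1.571] spin share -0.0 rows>= 16
```

>>> servo_tool([
  [1,0.7,-0.45,-0.1,0],
  [1,0.7,-0.45,-0.1,0],
  [1,0.7,-0.45,-0.1,0],
  [1,0.7,-0.45,-0.1,0],
  [1,0.7,-0.45,-0.1,0],
  [1,0.7,-0.45,-0.1,0],
  [1,0.7,-0.45,-0.1,0],
  [1,0.7,-0.45,-0.1,0],
  [1,0.7,-0.45,-0.1,0],
  [1,0.7,-0.45,-0.1,0],
  [1,0.7,-0.45,-0.1,0],
  [1,0.7,-0.45,-0.1,0],
  [1,0.7,-0.45,-0.1,0],
  [1,0.7,-0.45,-0.1,0],
  [1,0.7,-0.45,-0.1,0],
  [1,0.7,-0.45,-0.1,0],
  [1,0,0,0,0],
  [1,0,0,0,0],
])

```text
time: 3.15
tool_pos: [582.4, -31.7, 281.0]
tcp_rot: [3.141, 0.001, 0.233]
contact_force: [0.7, -0.4, -0.1]
grip_width: 91.7
```

Run:
```python
from h import *
o=bot.get_obs(); print(o['time'],o['tool_pos'],o['tcp_rot'],np.abs(o['dq']).max())
snap('wrist','w1')
for l in ['station','mirror','spigot','part','marker']: print(l,pin('wrist',l))
```

```text
3.15 [582.444489   -31.70186354 281.02978795] [3.14149600e+00 1.13798644e-03 2.32953473e-01] 0.017349530671165445
station [(0.81, [611.3, -1.1, -1.2]), (0.4, [381.6, 148.7, -1.1])]
mirror [(0.28, [667.2, -164.6, 85.9])]
spigot [(0.95, [550.7, 74.8, 51.0])]
part [(0.85, [657.7, -180.9, 1.5]), (0.63, [702.5, -305.8, 1.8]), (0.58, [802.3, -192.5, 1.5])]
marker [(0.95, [669.1, -164.6, 86.4]), (0.61, [716.6, -291.4, 112.4])]
```

View pics/w1.png

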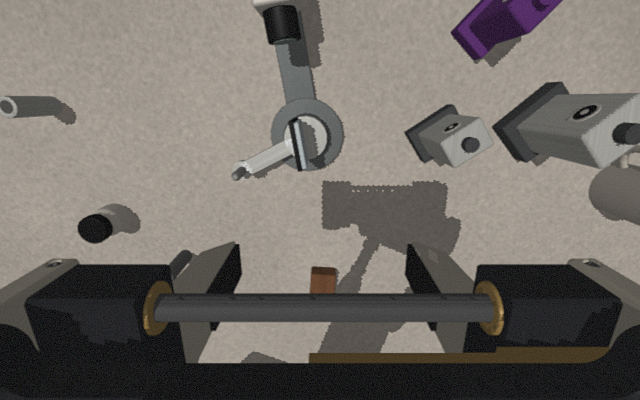

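```bash
cat >> h.py <<'E'
def ray(c,u,v,z,M=None,):
    m=bot.camera_model(c); K=np.array(m['mtx']); M=np.array(m['world_from_camera']) if M is None else M
    d=np.array([(u-K[0,2])/K[0,0],-(v-K[1,2])/K[1,1],-1]); d=M[:3,:3]@d; return (M[:3,3]+d*(z-M[2,3])/d[2]).round(1)
def proj(c,P):
    m=bot.camera_model(c); K=np.array(m['mtx']); M=np.array(m['world_from_camera'])
    q=np.linalg.inv(M)@np.r_[P,1]; return np.round([K[0,0]*q[0]/-q[2]+K[0,2],K[1,1]*-q[1]/-q[2]+K[1,2]],1)
E
python3 - <<'E'
from h import *
np.save('Mw1.npy',np.array(bot.camera_model('wrist')['world_from_camera']))
im=cv2.imread('pics/w1.png')
a=cv2.resize(im[80:200,210:350],None,fx=5.7,fy=5,interpolation=cv2.INTER_CUBIC)
a=cv2.resize(im[80:200,210:350],None,fx=5,fy=5,interpolation=cv2.INTER_CUBIC); cv2.imwrite('pics/w1a.png',a)
b=cv2.resize(im[90:180,390:510],None,fx=6,fy=6,interpolation=cv2.INTER_CUBIC); cv2.imwrite('pics/w1b.png',b)
E
```

```text
(no output)
```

View pics/w1a.png

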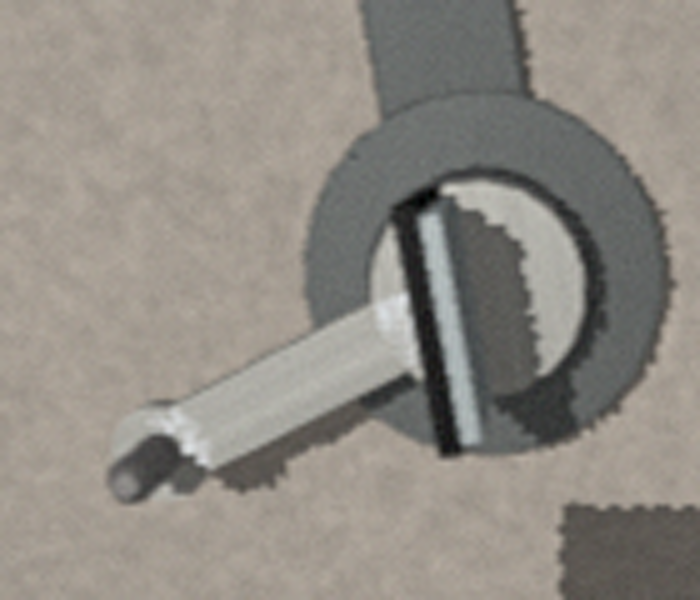

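View pics/w1b.png

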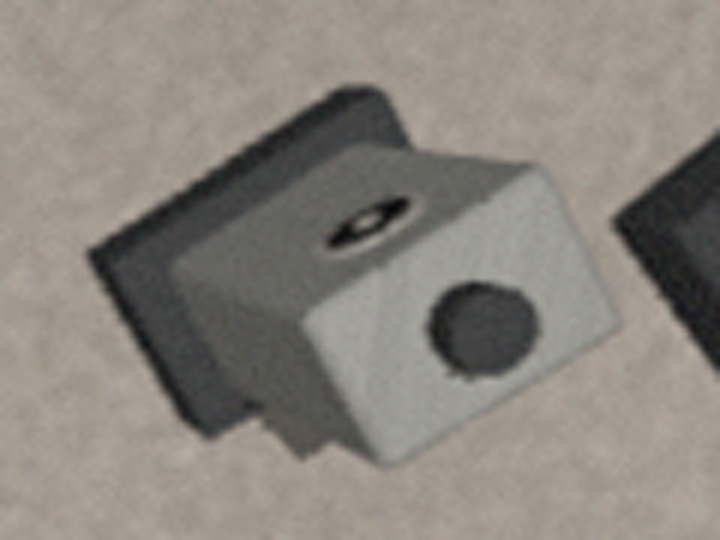

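Run:
```python
from h import *
M=np.load('Mw1.npy'); print(M[:3,3])
print('marker',ray('wrist',450.8,127.2,90,M))
for z in (84,86): print('spig',ray('wrist',235.2,176.4,z,M))
for z in (10,15,20,25): 
    print(z,'axis',ray('wrist',307.4,134.2,z,M), 'diam',np.linalg.norm(ray('wrist',271,134,z,M)-ray('wrist',343.6,134,z,M)))
# mirror plate top edge z=118 ends: left black/glass junction
print('glass top ends', ray('wrist',210+428/5,80+205/5,118,M), ray('wrist',210+475/5,80+440/5,118,M))
print('sleeve top',ray('wrist',10,106,70,M))
snap('top','t2')
for l in ['sleeve','spigot','marker']: print(l,pin('top',l))
for l in ['sleeve']: print(l,pin('wrist',l))
```

```text
[664.68534479 -12.69993087 463.75956955]
marker [ 668.1 -163.1   90. ]
spig [551.9  71.   84. ]
spig [552.5  70.6  86. ]
10 axis [613.5  -2.5  10. ] diam 102.01985100949716
15 axis [614.1  -2.6  15. ] diam 100.80600180544805
20 axis [614.6  -2.7  20. ] diam 99.76382109763037
25 axis [615.2  -2.9  25. ] diam 98.62433776710493
glass top ends [636.2  10.1 118. ] [589.2 -10.3 118. ]
sleeve top [571.5 346.7  70. ]
sleeve [(0.68, [569.1, 357.6, 0.0])]
spigot [(0.69, [549.9, 67.2, 51.0])]
marker [(0.88, [808.5, -179.5, 86.1]), (0.6, [670.8, -165.3, 92.4]), (0.56, [714.0, -284.9, 117.1])]
sleeve [(0.57, [572.3, 351.6, 1.4]), (0.3, [611.7, 1.0, 2.7])]
```

Run:
```python
from h import *
plan([545,350,230],0)
```

```text
from [582.9 -31.5 281.5] 0.2325 d tool mm [  51.04 -380.     51.46] share total [ 1.021 -7.6    1.029] spin share 0.148 rows>= 9
```

>>> servo_tool([
  [1,0,0,0,0.074],
  [1,0,0,0,0.074],
  [1,-0.08,-0.8,0.1,0],
  [1,-0.08,-0.8,0.1,0],
  [1,-0.08,-0.8,0.1,0],
  [1,-0.08,-0.8,0.1,0],
  [1,-0.08,-0.8,0.1,0],
  [1,-0.08,-0.8,0.1,0],
  [1,-0.08,-0.8,0.1,0],
  [1,-0.08,-0.8,0.1,0],
  [1,-0.08,-0.8,0.1,0],
  [1,0,-0.4,0.1,0],
  [1,0,0,0,0],
  [1,0,0,0,0],
])

```text
time: 5.45
tool_pos: [547.4, 347.3, 231.5]
tcp_rot: [3.141, -0.0, -0.001]
contact_force: [0.8, 0.2, 0.0]
grip_width: 92.1
```

Run:
```python
from h import *
o=bot.get_obs(); print(o['time'],o['tool_pos'],o['tcp_rot'],np.abs(o['dq']).max())
np.save('Mw2.npy',np.array(bot.camera_model('wrist')['world_from_camera']))
snap('wrist','w2')
for l in ['sleeve']: print(l,pin('wrist',l))
```

```text
5.45 [547.35880405 347.33417542 231.52880862] [ 3.14093775e+00 -2.28791212e-04 -7.33311463e-04] 0.010188642604890228
sleeve [(0.67, [569.4, 351.9, -2.0])]
```

View pics/w2.png

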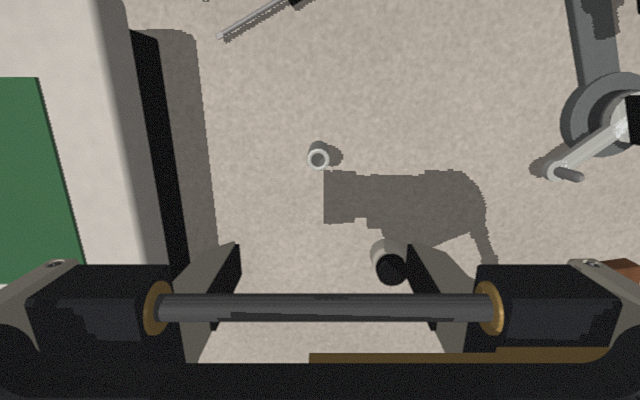

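Run:
```python
from h import *
M=np.load('Mw2.npy')
im=cv2.imread('pics/w2.png')
b=cv2.resize(im[130:190,280:370],None,fx=8,fy=8,interpolation=cv2.INTER_CUBIC); cv2.imwrite('pics/w2b.png',b)
print('sleeve top',ray('wrist',318,159,70,M))
print('jar',ray('wrist',390,268,60,M))
for p in [(133,35),(190,285),(115,3),(185,280)]: print(p,[ray('wrist',*p,z,M).tolist() for z in (0,60,120)])
```

```text
sleeve top [569.2 352.4  70. ]
jar [429.3 262.9  60. ]
(133, 35) [[702.6, 568.9, 0.0], [692.3, 536.7, 60.0], [682.0, 504.6, 120.0]]
(190, 285) [[366.6, 546.3, 0.0], [405.1, 517.4, 60.0], [443.5, 488.5, 120.0]]
(115, 3) [[735.3, 583.3, 0.0], [720.3, 549.0, 60.0], [705.2, 514.8, 120.0]]
(185, 280) [[375.2, 552.6, 0.0], [412.4, 522.8, 60.0], [449.6, 493.0, 120.0]]
```

View pics/w2b.png

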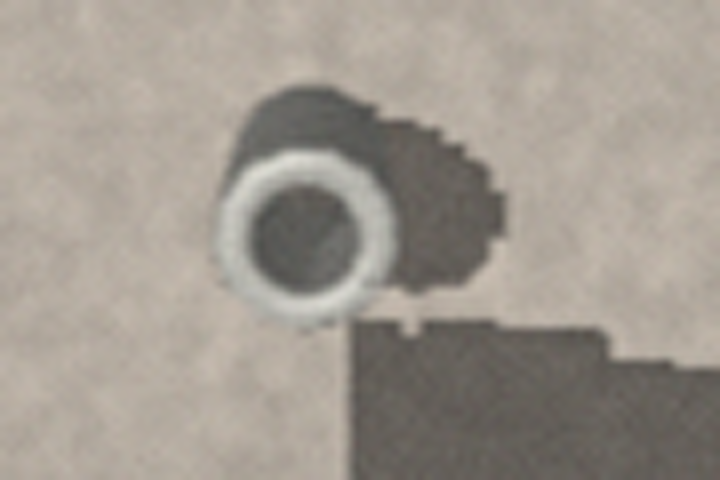

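>>> servo_tool([
  [1,0.42,-0.1,0.5,0],
  [1,0,0,0.8,0],
  [1,0,0,0.8,0],
  [1,0,0,0.8,0],
  [1,0,0,0.6,0],
  [1,0,0,0.3,0],
  [1,0,0,0.17,0],
  [1,0,0,0,0],
  [1,0,0,0,0],
])

```text
time: 6.68
tool_pos: [568.6, 353.9, 34.2]
tcp_rot: [-3.141, -0.002, 0.0]
contact_force: [-0.1, -0.5, -0.7]
grip_width: 92.2
```

Run:
```python
from h import *
np.save('Mw3.npy',np.array(bot.camera_model('wrist')['world_from_camera']))
snap('wrist','w3')
```

```text
(no output)
```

View pics/w3.png

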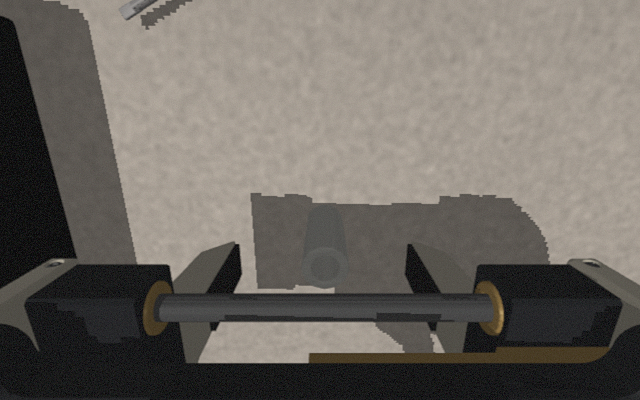

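Run:
```python
from h import *
M=np.load('Mw3.npy'); im=cv2.imread('pics/w3.png')
print(ray('wrist',324.5,264,70,M)); print(bot.get_obs()['tool_pos'])
b=cv2.resize(im[190:300,250:400],None,fx=5,fy=5,interpolation=cv2.INTER_CUBIC); cv2.imwrite('pics/w3b.png',cv2.convertScaleAbs(b,alpha=2))
```

```text
[571.5 353.   70. ]
[568.57924532 353.95695078  34.16620063]
```

View pics/w3b.png

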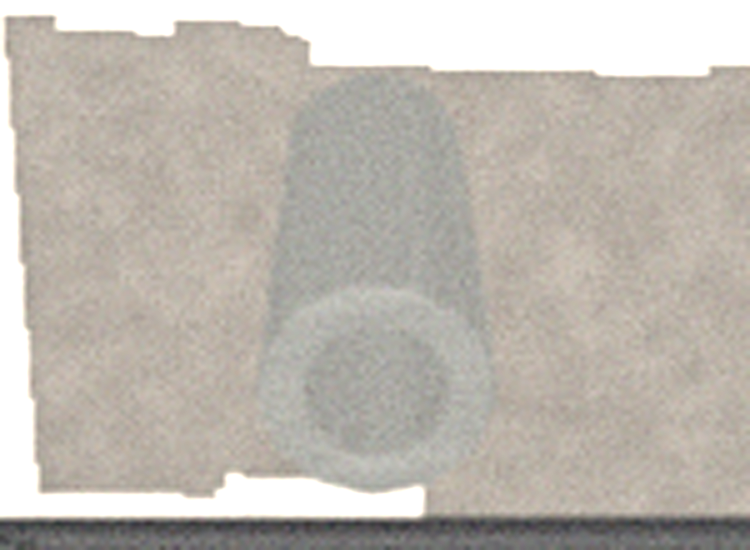

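>>> servo_tool([
  [0,0,0,0,0],
  [0,0,0,0,0],
  [0,0,0,0,0],
  [0,0,0,0,0],
  [0,0,0,0,0],
  [0,0,0,0,0],
  [0,0,0,0,0],
])

```text
time: 7.6
tool_pos: [567.9, 353.6, 32.9]
tcp_rot: [3.141, 0.0, 0.0]
contact_force: [0.2, 0.2, -0.1]
grip_width: 26.4
```

>>> servo_tool([
  [0,0,0,-0.4,0],
  [0,0,0,-0.8,0],
  [0,0,0,-0.8,0],
  [0,0,0,-0.8,0],
  [0,-0.1,0.4,-0.2,0],
  [0,-0.2,0.8,0,0],
  [0,-0.2,0.8,0,0],
  [0,-0.2,0.8,0,0],
  [0,-0.2,0.8,0,0],
  [0,-0.2,0.8,0,0],
  [0,-0.1,0.8,0,0],
  [0,-0.1,0.4,0,0],
  [0,0,0,0,0],
  [0,0,0,0,0],
  [0,0,0,0,0],
])

```text
time: 9.48
tool_pos: [502.8, 74.2, 182.5]
tcp_rot: [-3.142, 0.001, 0.001]
contact_force: [0.3, 0.0, -0.9]
grip_width: 24.0
```

Run:
```python
from h import *
o=bot.get_obs(); print(o['tool_pos'],o['tcp_rot'],o['grip_width'])
np.save('Mw4.npy',np.array(bot.camera_model('wrist')['world_from_camera']))
im=snap('wrist','w4')
for l in ['spigot','sleeve','station','marker']: print(l,pin('wrist',l))
```

```text
[502.75174185  74.23095196 182.52794496] [-3.14155838e+00  5.68492739e-04  1.27307401e-03] 23.967496635454278
spigot [(0.82, [548.3, 74.2, 51.5])]
sleeve [(0.95, [505.3, 72.2, 150.5])]
station [(0.81, [613.5, 0.0, -0.2]), (0.7, [652.6, -176.0, 0.1])]
marker []
```

View pics/w4.png

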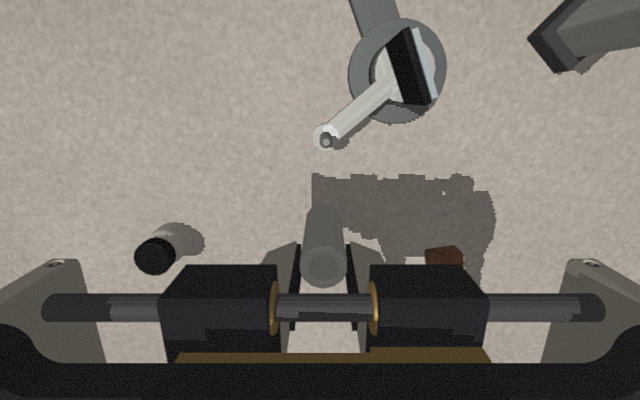

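Run:
```python
from h import *
im=cv2.imread('pics/w4.png')
b=cv2.resize(im[110:165,295:365],None,fx=6,fy=6,interpolation=cv2.INTER_CUBIC)
c=cv2.resize(im[190:300,285:365],None,fx=5,fy=5,interpolation=cv2.INTER_CUBIC); c=cv2.convertScaleAbs(c,alpha=1.8)
o=np.zeros((560,830,3),np.uint8); o[:b.shape[0],:b.shape[1]]=b; o[:c.shape[0],425:425+c.shape[1]]=c
cv2.imwrite('pics/w4b.png',o[:,:800])
print([bot.get_obs()['grip_width'] for _ in range(3)])
```

```text
[24.171069204311394, 24.171069204311394, 24.171069204311394]
```

View pics/w4b.png

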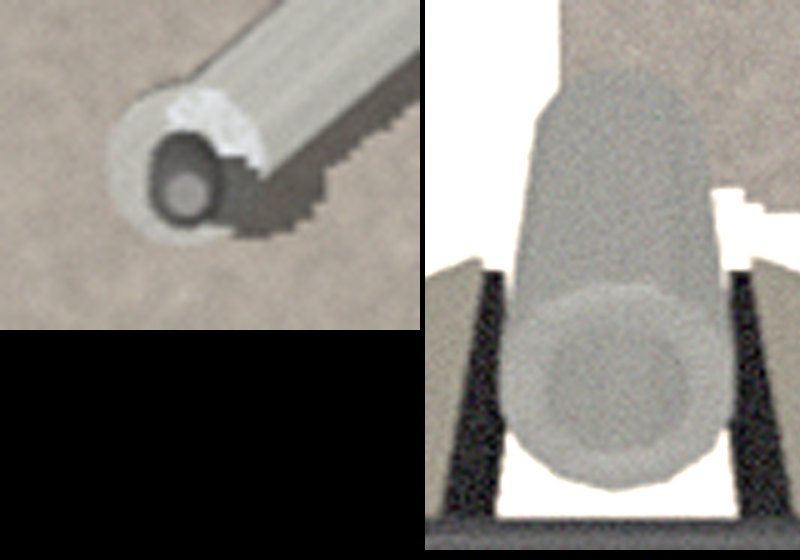

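Run:
```python
from h import *
M=np.load('Mw4.npy')
print('spig top',ray('wrist',325.8,142.8,86,M),'seat',ray('wrist',326,137.5,50,M))
t=bot.get_obs()['tool_pos'];print(t)
print('sleeve top',ray('wrist',323.2,267,t[2]+37,M))
for P in ([t[0],t[1],t[2]-33],[t[0],t[1]-13,t[2]-33],[t[0]+13,t[1],t[2]-33],[t[0],t[1],t[2]+37]): print(proj('wrist',P))
```

```text
spig top [550.5  71.7  86. ] seat [550.9  71.2  50. ]
[502.96009818  74.00412268 182.79174127]
sleeve top [504.8  74.  219.8]
[322.8 220.7]
[340.6 220.7]
[322.8 203.7]
[322.7 270.2]
```

>>> servo_tool([
  [0,0.4,0.03,0,0],
  [0,0.4,0.02,0.3,0],
  [0,0.16,0,0.5,0],
  [0,0,0,0.2,0],
  [0,0,0,0,0],
  [0,0,0,0,0],
])

```text
time: 10.48
tool_pos: [551.2, 71.2, 133.9]
tcp_rot: [3.141, -0.001, 0.0]
contact_force: [-0.5, -1.6, -1.2]
grip_width: 24.5
```

Run:
```python
from h import *
o=bot.get_obs(); print(o['time'],o['tool_pos'],o['tcp_rot'],o['contact_force'],o['grip_width'])
snap('scene','s5'); im=snap('wrist','w5')
print(pin('scene','spigot'),pin('scene','sleeve'))
p=proj('scene',[551,71.3,90]); print(p)
a=cv2.imread('pics/s5.png'); u,v=map(int,p)
cv2.imwrite('pics/s5b.png',cv2.resize(a[v-40:v+35,u-50:u+50],None,fx=8,fy=8,interpolation=cv2.INTER_CUBIC))
```

```text
10.475 [551.2038448   71.20484301 133.87447123] [ 3.14149669e+00 -1.45656450e-03  4.73747192e-04] [-0.53617629 -1.57063903 -1.24276362] 24.51109031740199
[(0.65, [652.9, -177.4, -1.0]), (0.64, [555.4, 71.1, 48.3])] [(0.69, [552.6, 69.7, 94.9]), (0.65, [738.5, 389.1, 2.0]), (0.59, [554.9, 68.6, 47.2]), (0.21, [613.5, -1.9, 1.6])]
[352.6 187.6]
```

View pics/s5b.png

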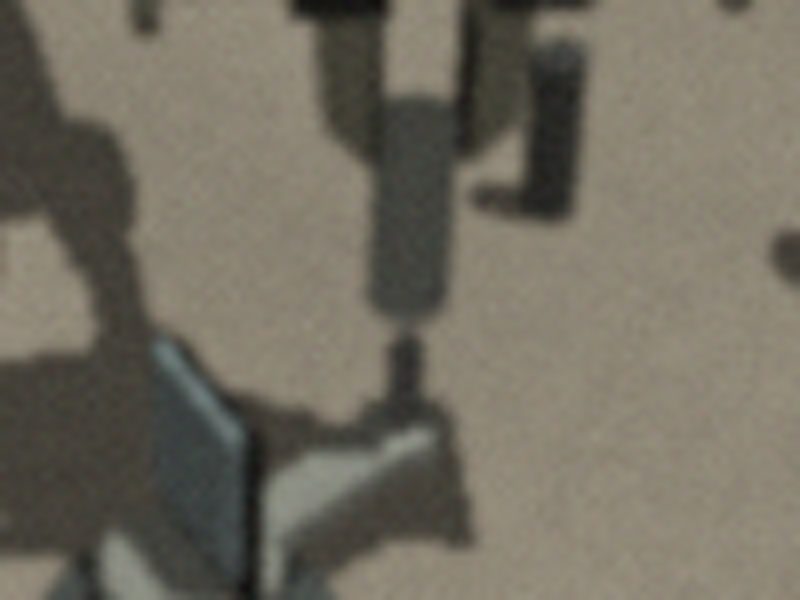

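View pics/w5.png

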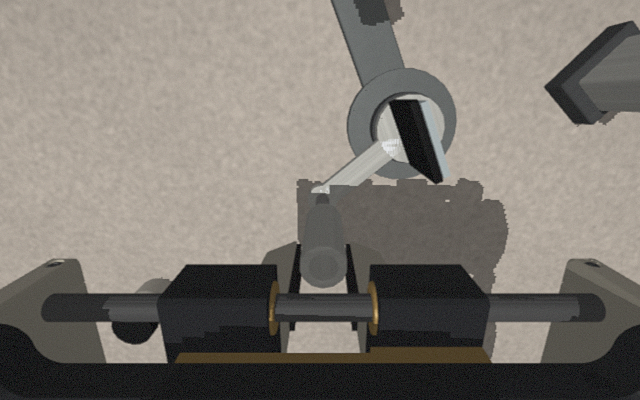

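>>> servo_tool([
  [0,0,0,0.12,0],
  [0,0,0,0.12,0],
  [0,0,0,0.12,0],
  [0,0,0,0.12,0],
  [0,0,0,0,0],
])

```text
time: 11.3
tool_pos: [550.5, 71.1, 108.2]
tcp_rot: [3.141, 0.001, 0.0]
contact_force: [-0.5, -0.2, -0.5]
grip_width: 24.4
```

>>> servo_tool([
  [0,0,0,0.12,0],
  [0,0,0,0.12,0],
  [0,0,0,0.1,0],
  [0,0,0,0,0],
])

```text
time: 11.8
tool_pos: [550.6, 71.1, 91.4]
tcp_rot: [3.142, 0.001, 0.0]
contact_force: [-0.0, 0.4, -1.4]
grip_width: 24.7
```

>>> servo_tool([
  [0,0,0,0.06,0],
  [0,0,0,0.06,0],
  [0,0,0,0.03,0],
  [0,0,0,0,0],
  [0,0,0,0,0],
])

```text
time: 12.42
tool_pos: [551.0, 71.1, 84.5]
tcp_rot: [3.142, -0.0, 0.0]
contact_force: [-0.1, -0.2, -0.7]
grip_width: 24.5
```

>>> servo_tool([
  [0,0,0,0.03,0],
  [0,0,0,0.03,0],
  [0,0,0,0,0],
])

```text
time: 12.8
tool_pos: [551.8, 71.1, 83.0]
tcp_rot: [3.141, -0.003, 0.0]
contact_force: [-2.2, -0.3, 9.3]
grip_width: 24.1
```

Run:
```python
from h import *
o=bot.get_obs(); print(o['time'],o['tool_pos'],o['contact_force'],o['moment'])
```

```text
12.8 [551.8015227   71.10884477  82.97946909] [-2.24219246 -0.28801173  9.33285711] [ 0.02382464  0.39623878 -0.08123674]
```

Run:
```python
from h import *
a=np.radians(np.linspace(130.2,172.9,11)); P=95*np.c_[np.cos(a),np.sin(a)]
d=np.diff(P,axis=0)/50; d[:,1]*=-1; print(d.round(2))
p=[proj('scene',[551.5,71.1,z]) for z in (50,85,120)]; print(p)
snap('scene','s6'); a=cv2.imread('pics/s6.png'); u,v=map(int,p[0])
cv2.imwrite('pics/s6b.png',cv2.resize(a[v-50:v+25,u-50:u+50],None,fx=8,fy=8,interpolation=cv2.INTER_CUBIC))
```

```text
[[-0.1   0.1 ]
 [-0.1   0.1 ]
 [-0.09  0.11]
 [-0.08  0.12]
 [-0.07  0.12]
 [-0.06  0.13]
 [-0.05  0.13]
 [-0.04  0.13]
 [-0.03  0.14]
 [-0.02  0.14]]
[array([351.9, 199.9]), array([352.5, 189.3]), array([353.1, 178.2])]
```

View pics/s6b.png

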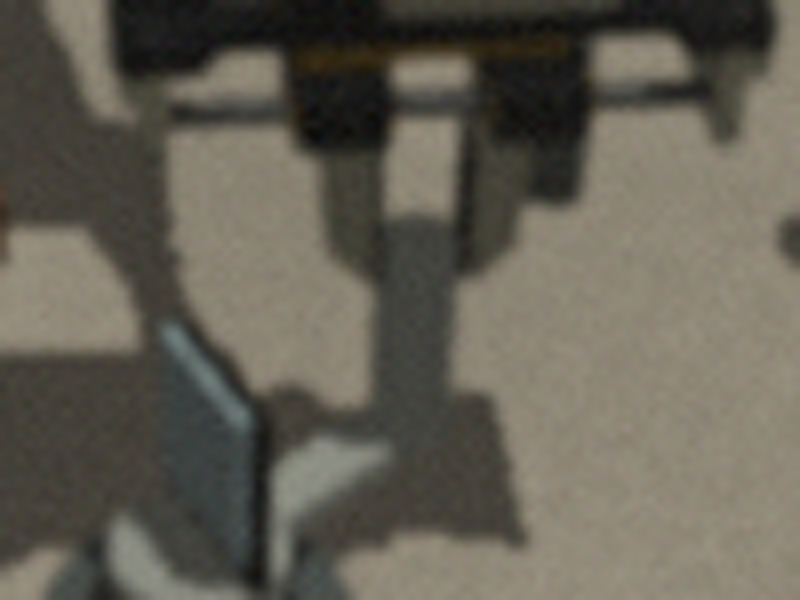

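>>> servo_tool([
  [0,-0.1,0.1,0,0],
  [0,-0.1,0.1,0,0],
  [0,-0.09,0.11,0,0],
  [0,-0.08,0.12,0,0],
  [0,0,0,0,0],
])

```text
time: 13.48
tool_pos: [532.8, 50.6, 83.0]
tcp_rot: [-3.14, -0.002, -0.0]
contact_force: [-2.6, 5.5, 10.9]
grip_width: 24.6
```

>>> servo_tool([
  [0,-0.07,0.12,0,0],
  [0,-0.06,0.13,0,0],
  [0,-0.05,0.13,0,0],
  [0,-0.04,0.13,0,0],
  [0,0,0,0,0],
  [0,0,0,0,0],
])

```text
time: 14.22
tool_pos: [521.6, 25.2, 83.0]
tcp_rot: [-3.14, -0.001, 0.0]
contact_force: [-4.1, 5.2, 13.0]
grip_width: 24.5
```

Run:
```python
from h import *
o=bot.get_obs(); print(o['time'],o['tool_pos'],o['contact_force'])
np.save('Mw7.npy',np.array(bot.camera_model('wrist')['world_from_camera']))
snap('wrist','w7')
for l in ['spigot','mirror','sight','station','marker']: print(l,pin('wrist',l), [np.round(x['point'],1) for x in bot.pinpoint('wrist',l)] )
```

```text
14.225 [521.55507312  25.15850233  82.98544067] [-4.09377778  5.22103661 12.98377233]
spigot [(0.69, [518.1, 29.8, 51.4])] [array([  -4.7,  -17.2, -230.4])]
mirror [(0.56, [609.8, -0.7, -2.3])] [array([  25.9,   86.6, -253.1])]
sight [(0.75, [610.7, 1.9, -4.6])] [array([  23.3,   88.2, -255. ])]
station [(0.68, [613.3, -2.4, 4.1]), (0.42, [652.9, -175.0, -0.4])] [array([  27.6,   88. , -245.9]), array([ 200.2,  126.9, -237.7])]
marker [] []
```

View pics/w7.png

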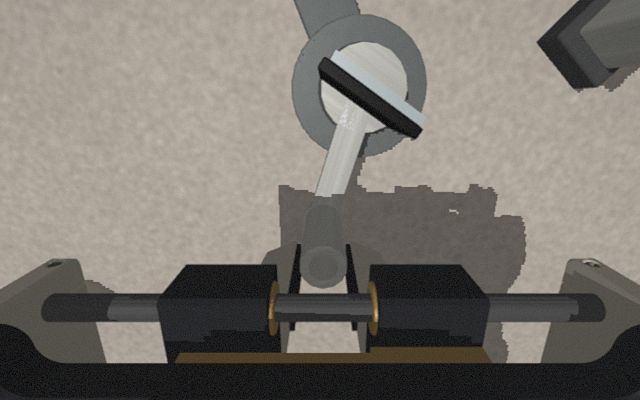

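Run:
```python
from h import *
im=cv2.imread('pics/w7.png')
cv2.imwrite('pics/w7b.png',cv2.resize(im[5:160,285:435],None,fx=3.8,fy=3.8,interpolation=cv2.INTER_CUBIC))
a=cv2.imread('pics/w7.png'); cv2.imwrite('pics/w7c.png',cv2.resize(im[30:160,305:435],None,fx=4.6,fy=4.6,interpolation=cv2.INTER_CUBIC))
```

```text
(no output)
```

View pics/w7b.png

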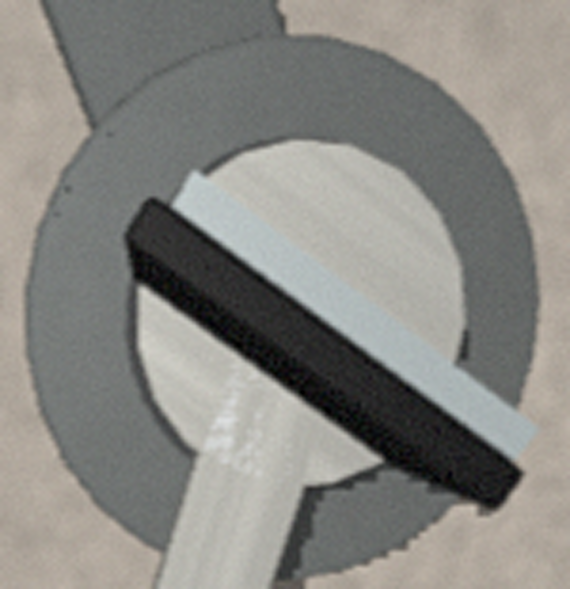

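Run:
```python
from h import *
M=np.load('Mw7.npy')
p=ray('wrist',336.3,49.7,118,M);q=ray('wrist',426.3,118.2,118,M); print(p,q,(p+q)/2,np.linalg.norm(p-q))
d=p-q; print('normal deg',np.degrees(np.arctan2(d[1],d[0]))-90)
for pp,qq in (((149,197),(522,473)),((128,238),(490,510)),((175,207),(520,462))):
    p=ray('wrist',285+pp[0]/3.8,5+pp[1]/3.8,118,M);q=ray('wrist',285+qq[0]/3.8,5+qq[1]/3.8,118,M);d=p-q;print('edge',np.degrees(np.arctan2(d[1],d[0]))-90,np.linalg.norm(d))
for z in (12,16,20): print(z,ray('wrist',359.6,85.8,z,M),np.linalg.norm(ray('wrist',285+27/3.8,85.8,z,M)-ray('wrist',285+540/3.8,85.8,z,M)))
t=bot.get_obs()['tool_pos']; print(np.degrees(np.arctan2(t[1]+1.7,t[0]-613))-197)
```

```text
[625.5  19.3 118. ] [597.5 -21.4 118. ] [611.5   -1.05 118.  ] 49.401315771950856
normal deg -34.526442851402194
edge -34.074597185564315 53.723923907324576
edge -34.859206853887166 53.01264000217304
edge -34.040788562626304 49.840746382854306
12 [615.1  -2.3  12. ] 101.1
16 [615.   -1.9  16. ] 99.6
20 [614.8  -1.5  20. ] 97.9
-33.4167180306639
```

Run:
```python
from h import *
im=cv2.imread('pics/w1.png'); t=cv2.imread('pics/t2.png')
cv2.imwrite('pics/w1c.png',cv2.resize(im[0:150,240:360],None,fx=4,fy=4,interpolation=cv2.INTER_CUBIC))
cv2.imwrite('pics/t2c.png',cv2.resize(t[120:220,270:350],None,fx=6,fy=6,interpolation=cv2.INTER_CUBIC))
```

```text
(no output)
```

View pics/w1c.png

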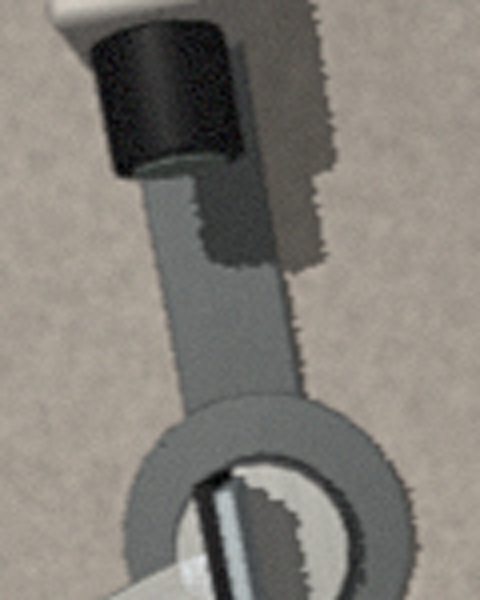

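View pics/t2c.png

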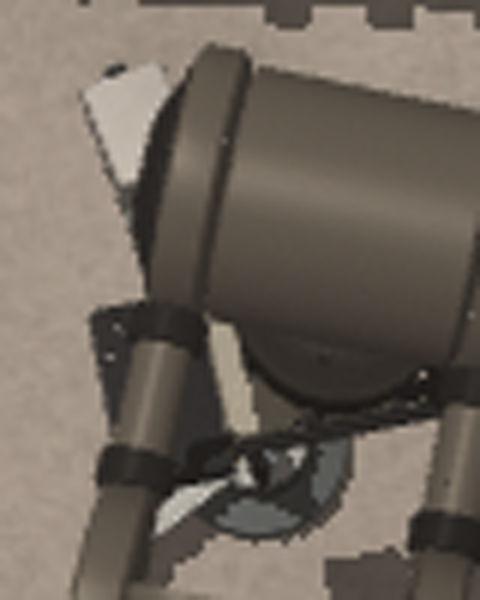

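Run:
```python
from h import *
M=np.load('Mw1.npy')
f=lambda x,y,z:ray('wrist',240+x/4,y/4,z,M)
for a,b in (((147,190),(187,410)),((240,60),(298,385)),((95,50),(118,175)),((225,40),(240,160))):
    z=10 if a[0] in(147,240) else 90
    d=f(*a,z)-f(*b,z); print(f(*a,z),f(*b,z),np.degrees(np.arctan2(d[1],d[0])))
t=cv2.imread('pics/top0.png')
cv2.imwrite('pics/t0c.png',cv2.resize(t[120:220,270:350],None,fx=6,fy=6,interpolation=cv2.INTER_CUBIC))
```

```text
[712.4  59.9  10. ] [648.6  34.   10. ] 22.094993705153307
[755.7  38.3  10. ] [665.1  -1.   10. ] 23.44998641717249
[733.2  66.3  90. ] [705.8  55.3  90. ] 21.873479611251135
[743.2  34.   90. ] [716.7  24.4  90. ] 19.913636074569617
```

View pics/t0c.png

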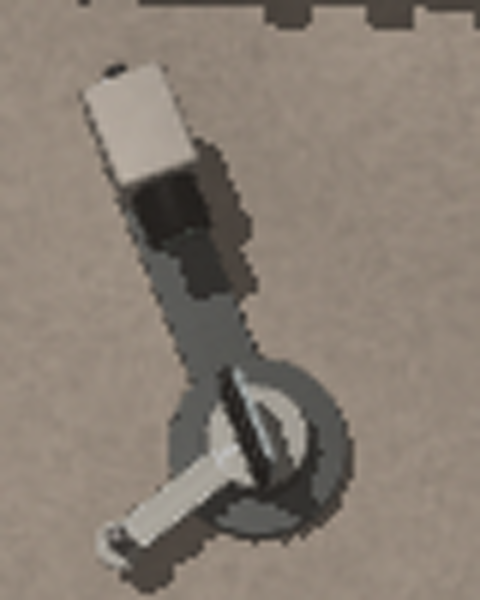

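Run:
```python
from h import *
g=lambda x,y,z:ray('top',270+x/6,120+y/6,z)
c=g(141,128,116);a=g(261,449,16);m=g(247,430,118)
print(c,a,m); d=c-a; print(np.degrees(np.arctan2(d[1],d[0])))
for z in(110,118):
  for p,q in(((83,97),(120,188)),((165,67),(196,160))):
    d=g(*p,z)-g(*q,z); print(np.degrees(np.arctan2(d[1],d[0])))
```

```text
[762.   60.4 116. ] [609.3  -6.4  16. ] [601.5   1.1 118. ]
23.627409344663594
23.19859051364819
19.350789137871235
23.08513367280829
19.356242877761023
```

>>> servo_tool([
  [0,-0.03,0.11,0,0],
  [0,-0.02,0.11,0,0],
  [0,-0.02,0.11,0,0],
  [0,0,0,0,0],
  [0,0,0,0,0],
  [0,0,0,0,0],
])

```text
time: 15.52
tool_pos: [518.0, 8.6, 83.0]
tcp_rot: [-3.14, -0.001, 0.0]
contact_force: [-4.3, 4.6, 13.3]
grip_width: 24.2
```

Run:
```python
from h import *
o=bot.get_obs(); print(o['time'],o['tool_pos'],o['contact_force'])
np.save('Mw8.npy',np.array(bot.camera_model('wrist')['world_from_camera']))
im=snap('wrist','w8')[:,:,::-1]
cv2.imwrite('pics/w8b.png',cv2.resize(im[5:160,285:445],None,fx=3.8,fy=3.8,interpolation=cv2.INTER_CUBIC))
t=o['tool_pos']; print(np.degrees(np.arctan2(t[1]+1.7,t[0]-613))-197)
```

```text
15.525 [518.02461625   8.59980506  82.97646778] [-4.30276555  4.63614946 13.33673944]
-23.189372896231646
```

View pics/w8b.png

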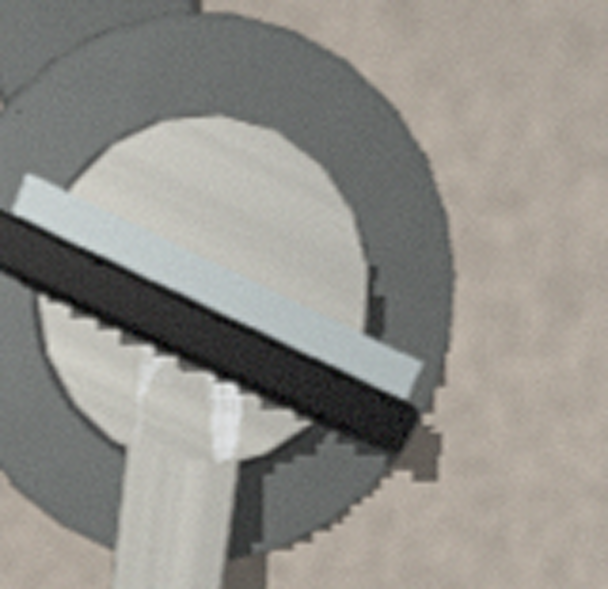

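Run:
```python
from h import *
M=np.load('Mw8.npy')
f=lambda x,y:ray('wrist',285+x/3.8,5+y/3.8,118,M)
for a,b in (((28,173),(421,362)),((14,207),(410,397)),((14,212),(417,409))):
    d=f(*a)-f(*b); print(f(*a),f(*b),(f(*a)+f(*b))/2,np.linalg.norm(d),np.degrees(np.arctan2(d[1],d[0]))-90)
# same for w1 rest
M=np.load('Mw1.npy'); f=lambda x,y:ray('wrist',210+x/5,80+y/5,118,M)
for a,b in (((430,200),(480,445)),((418,210),(462,447)),((395,208),(443,457))):
    d=f(*a)-f(*b); print('rest',np.linalg.norm(d),np.degrees(np.arctan2(d[1],d[0]))-90)
```

```text
[621.6  21.3 118. ] [601.6 -23.7 118. ] [611.6  -1.2 118. ] 49.24428900898052 -23.96248897457818
[618.1  23.  118. ] [597.7 -22.7 118. ] [6.079e+02 1.500e-01 1.180e+02] 50.046478397585574 -24.055482651513955
[617.6  23.  118. ] [596.4 -23.6 118. ] [ 6.07e+02 -3.00e-01  1.18e+02] 51.19570294468084 -24.462479118443326
rest 53.50934497823721 -66.30931059717261
rest 51.6462002474529 -67.45693899994214
rest 54.37692525327268 -67.39634548567986
```

Run:
```python
from h import *
s=cv2.imread('pics/scene0.png');t=cv2.imread('pics/top0.png')
A=cv2.resize(s[200:265,230:280],None,fx=8,fy=8,interpolation=cv2.INTER_CUBIC)
B=cv2.resize(t[160:205,345:390],None,fx=8,fy=8,interpolation=cv2.INTER_CUBIC)
o=np.zeros((520,780,3),np.uint8); o[:520,:400]=A; o[:360,410:770]=B; cv2.imwrite('pics/mk.png',o)
for P in ([668.1,-163.1,90],[612.5,-1.5,90]): print(proj('scene',P),proj('top',P))
```

```text
[256.5 224.9] [363.  173.8]
[325.5 205.2] [312.1 189.8]
```

View pics/mk.png

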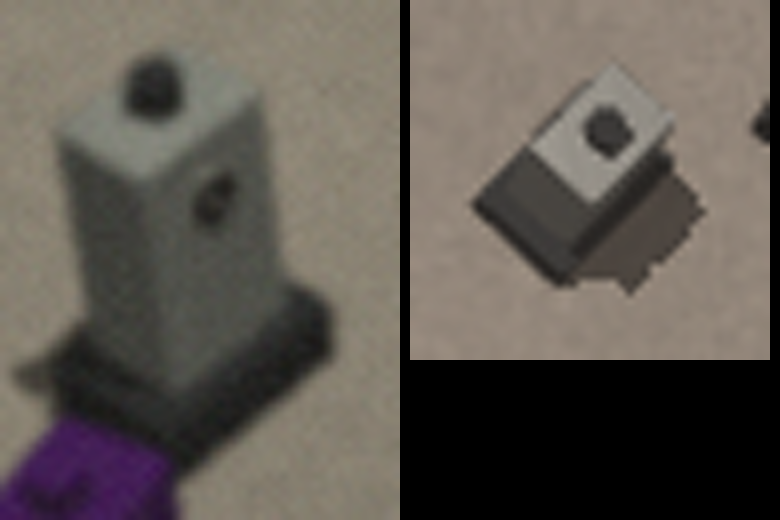

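Run:
```python
from h import *
a=snap('scene','s9')[:,:,::-1]; p=proj('scene',[560,5,70]); u,v=map(int,p)
cv2.imwrite('pics/s9b.png',cv2.resize(a[v-50:v+40,u-60:u+60],None,fx=6,fy=6,interpolation=cv2.INTER_CUBIC))
o=bot.get_obs(); print(o['time'],o['tool_pos'],o['contact_force'],o['grip_width'],np.abs(o['dq']).max())
```

```text
15.625 [518.02065556   8.61425232  82.99442459] [-4.12773016  4.362211   13.30179486] 24.53273930023803 0.002173493467113224
```

View pics/s9b.png

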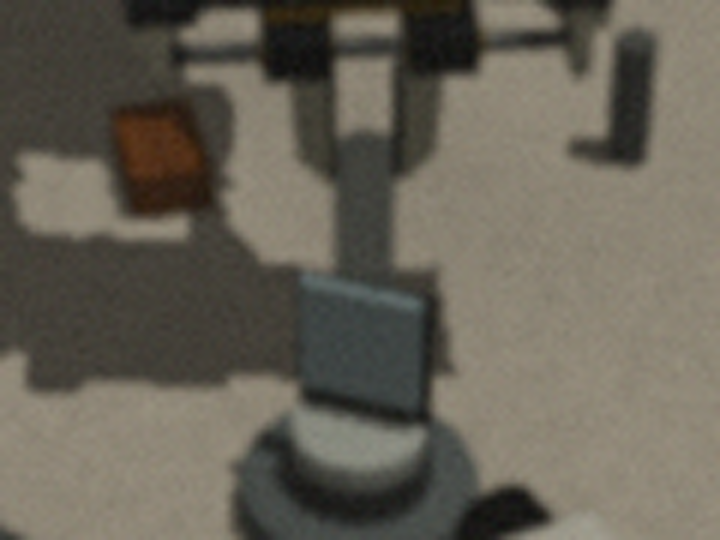

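The handle is still gripped and seated. The mirror is at the target angle, the other bench things look undisturbed, and the arm is at rest, so I'm handing in.

```bash
python3 -c "
from plant import bot
print(bot.close_job())"
```

```text
the job is handed in; nothing more can be done
None
```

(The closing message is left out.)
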